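Nest the loose three-cornered beaker on the turning beaker rack

ROBOT

A 6-joint arm with a two-finger parallel gripper is mounted at the origin on the work surface. World frame = base frame: x ahead of the robot, y to its left, z up, the work surface at z = 0. Lengths are in m, angles in rad, forces in N, time in s.
With the tool pointing down it reaches from about 0.375 to 0.9 m from the base axis. Payload 3.1 kg.
Tool frame: the origin (TCP) lies on the centre line of the jaws, within the pads' length; the fingertips stand 14 mm ahead of it and the grasp point (between the pads) lies 5 mm behind it; y points along the fingers, z is the direction in which the jaws open and shut, and the axes are right-handed (so a half turn about y gives the same grasp; the last joint's range is limited). The gripper opens to 87 mm and grips with 3 to 60 N. Pads are 19 mm wide; open, the fingers measure 117 mm over their backs; the gripper's body (75 mm by 190 mm) begins 51 mm behind the grasp point.
Start: joints at [1.117, 0.527, 1.433, -0, 1.181, -0.178], TCP at [0.17, 0.602, 0.237] pointing down, gripper open.
Joint ranges: [-3.08, 3.08], [-0.75, 2.2], [0.22, 2.44], [-1.43, 4.57], [0, 2.65], [-2.85, 2.85]. Speed limits (rad/s): [2.79, 2.79, 3.14, 3.14, 3.14, 3.14].

INTERFACE

Orientations are given as a unit quaternion [x, y, z, w].
In Python, from rig import robot, vision gives the robot as it stands.
- The arm moves only by the shell command python3 -m crank 'ROWS' [FORCE]. ROWS is JSON, a list of rows, each a list of 7 numbers: the shift along the tool's x, y, z as a fraction of full scale, then the turn, a rotation vector about the tool's x, y, z as a fraction of full scale, then the gripper command: -1 is shut, 1 is fully open, values between are in proportion. In form: [[x, y, z, wx, wy, wz, grip], ...]. A call has 1 to 10 rows; each row is the pose to reach, as a shift and turn from the pose commanded when the call began, along the tool's axes at that moment, turning the shorter way round; what a row does not reach only later rows make up. Full scale, the value 1, is 50 cm for a shift and pi rad for a turn. A row lasts 1/8 s, in which the tool goes at most 62.5 mm and 10.7 degrees, less where a joint would pass 70% of its speed; a pose out of reach is approached as far as the arm can. A call with a number of a shift or a turn outside -1 to 1 is refused whole. A call with a gripper value outside its range is refused whole. The fingers move at their own pace and stop on an object; FORCE is the grip in N (left out, the last holds). Time passes only in rows, so rows that repeat a pose let the fingers close. It gives the time, the measured TCP pose, the force and the opening at its end, in the units of the state.
- robot.get_obs(): the state, without advancing time (a new reading comes with each control period).
- vision.camera(name): name is "scene" or "top" or "wrist"; returns the picture (384x512x3 uint8, blue, green, red); there is no depth.
- vision.camera_info(name): a dict with "vfov" (degrees; the focal length in pixels is half the picture's height over the tangent of half this angle, whatever the lens; pixels are square), "cx", "cy" (the principal point, pixels), "k1" (the pictures are not rectified: a ray, as slopes to the right and down, at radius r is drawn at 1 + k1 r^2 times it, then the intrinsics apply), "world_from_camera" (4x4, takes a point from camera to world coordinates); the wrist camera has in their place "tool_from_camera" (4x4, takes a point from camera to tool coordinates, whose origin is the TCP and whose axes are the tool frame's). Camera axes: x right, y up, looking along -z (the intrinsics and any distortion apply to the point x, -y, -z); pixel columns grow to the right and rows downward; lengths in m; the calibration is good to about 2 mm. A picture is of the moment at which its call begins: read the wrist's pose just before it. camera_info takes no time and is no camera call.
- robot.hand_in(): hands the job in, once; it reports no verdict.
The state is a dict: "time": time; "q": joint angles; "joint_velocities": joint speeds; "joint_torque": joint torques, N m; "position": TCP position; "tool_rot": TCP orientation; "ft_force": force on the tool from outside, world axes, zero at the start; "moment": the same for the moment, N m; "grip_width": finger opening in m.
Only numpy, scipy, OpenCV 4.12 (cv2) and the standard library are available. Lean on these libraries where they do the work, as an engineer would, in place of code of your own. Each camera call takes 0.05 s, during which the arm holds its last target.

TASK

Turn the beaker rack (it has a black grip bar on top) until the three-cornered beaker on it comes round to the robot's side. Then take the loose three-cornered beaker from the bench, lean it to match the sloping peg and lower it mouth-down over the one on the rack until it is fully home, its rim on the stacking lugs: if it stops short the corners are not in line, so lift a little, twist and try again rather than forcing it, and do not let it drop. Leave the pair there facing the robot's side, the rack at rest, and leave the round beakers, the wash bottle and the slide box alone.

Things in the scene. Friction and masses are not known exactly. Their poses are not given: they have to be found in the camera images.
- loose_beaker: Loose off-white plastic tapered beaker, 110 mm tall, mouth-down on the bench; 60 to 130 g. Origin: centre of its rim plane; z to the closed end (up at first). Rim three-cornered: flats 40 mm from the axis at 0, 120, 240 degrees from its x, corners 54 mm at 60, 180, 300. Wall 2.5 mm. On each flat a stacking lug 26 mm wide reaches 43 mm from the axis, its upper face 30 mm above the rim.
- loose_grip (a point): Point on the loose beaker's axis, 83 mm above its rim (27 mm below the closed end), a good height to grip; axes as the beaker's. From 75 mm above the rim up it is round, tapering from 61 mm across to 50 mm at the flat closed end. The round part has twelve faces: opposite faces, at 15, 45, 75... degrees from x, make a grip 57 mm wide here.
- rack_peg (a point): Rim centre of the rack's three-cornered beaker (same make as the loose one), on its peg's axis; z along the peg, up and outward, 35 degrees from vertical. That beaker cannot come off but turns about the peg (drag 0.1 N m); this frame does not turn with it. Which way its corners point is NOT measured, any angle: find it by eye or by touch.
- home (a point): Where the loose beaker's origin must come: 30 mm from rack_peg along z, same axes, turns with the rack, 101 mm above the bench, 76 mm from the rack's axis. With corners within 10 degrees of in line the beaker goes home; else it stops short, by some 5 mm at 15 degrees, 9 at 20, 12 at 30 to 35, 15 at 40, 21 at 50, 23 at 60 (repeats every 120). Pushing harder only wedges it.
- carousel (a joint): Turning angle of the rack's upper part, rad, 0 at the start, positive anticlockwise from above; the upright axis passes through turn_grip. No stops; it drags with about 0.12 N m and stays where it is left.
- turn_grip (a point): Centre of the black grip bar on top of the rack's column, 245 mm above the bench: 64 mm long (along this frame's x), 18 mm thick (y), 34 mm high; it turns with the rack. The three-cornered beaker's peg points to this frame's -x, round_short's to +y, round_tall's to -y, an empty one to +x.
- rack: Foot of the beaker rack, a fixed dark steel disc 184 mm across standing in the tray; origin at the centre of its underside, on the turning axis. Four sloping pegs rise from the turning plate above it; the closed ends of the beakers on them reach about 150 mm out and 185 mm up. Its yaw means nothing.
- tray: Fixed steel drip tray under the rack, 280 by 300 mm, 14 mm high; origin at the centre of its underside, right under the rack's axis. Its -x side is the robot's side.
- round_tall: Round tapered beaker, 110 mm tall, rim 82 mm across, hung loosely mouth-down on its peg; origin at the centre of its rim, z to its closed end. It rides along with the rack; not to be handled.
- round_short: Round tapered beaker, 94 mm tall, rim 77 mm across, hung loosely mouth-down on its peg; origin at the centre of its rim, z to its closed end. It rides along with the rack; not to be handled.
- round_tall_seat (a point): Point on the turning rack where round_tall's origin rests.
- round_short_seat (a point): Point on the turning rack where round_short's origin rests.
- wash_bottle: White plastic wash bottle, 72 mm across, 152 mm tall to the cap with a thin bent spout up to 190 mm; origin at the centre of its underside. Stands on the other side of the bench from the loose beaker (which side varies).
- slide_box: Flat wooden slide box, 87 by 177 mm, 36 mm high, lying on the bench; origin at the centre of its underside.
Things that resemble listed ones, but are neither listed nor needed, are in the scene too. What is shaped like the loose_beaker but green or red is not meant.

How it is judged:
On the way:
1. the rack is turned so that its three-cornered beaker points to the robot's side, within 30 degrees, before the loose beaker is brought to it (x of home in the frame of tray below -0.0656 m and distance between loose_beaker and home above 0.12 m), for 0.2 s.
At the end, for the whole second after the job is handed in: The loose beaker sits fully home over the rack's three-cornered beaker (within 3.5 mm along the peg, 6 mm in all, 3.4 degrees), at rest, its peg still pointing to the robot's side within 30 degrees and the rack still (z of loose_beaker in the frame of home between -0.004 and 0.0035 m and distance between loose_beaker and home below 0.006 m and angle between the z axis of loose_beaker and the z axis of home, either way round below 0.06 rad and x of home in the frame of tray below -0.0656 m and linear speed of loose_beaker below 0.02 m/s and velocity of joint carousel between -0.05 and 0.05 rad/s); the robot touches nothing.
It fails at once if the beaker is let drop onto the other (faster than 0.35 m/s close to home) (distance between loose_beaker and home below 0.07 m and linear speed of loose_beaker above 0.35 m/s).
It fails at once if the beakers are forced together: over 90 N between their walls (contact force between loose_beaker and rack above 90 N).
It fails at once if a round beaker leaves its peg (distance between round_tall and round_tall_seat above 0.03 m or distance between round_short and round_short_seat above 0.03 m).
It fails at once if the wash bottle or the slide box is disturbed (distance of any of wash_bottle, slide_box from where it was at the start of the episode above 0.03 m).
It also fails if it takes over 72 s, if anything falls off the work surface, if the arm or the gripper's body presses on something with over 40 N, if the wrist force passes 120 N, or if a joint passes its speed limit or range.

## Working session

There is one attempt and no reset: what is moved stays moved. The work goes in short steps, Python scripts to look and compute and a shell command to move; the robot and the scene stay as the last step left them, time stands still between calls to the robot, and variables do not carry over. Pictures are saved under pics/ and viewed, and the job is handed in when it is done.

```bash
ls; mkdir -p pics
python3 - <<'E'
from rig import robot, vision
import cv2
print(robot.get_obs())
for n in ("scene","top","wrist"):
    cv2.imwrite(f"pics/{n}0.png",vision.camera(n)); print(n,vision.camera_info(n))
E
```

```text
pics
{'time': 0.0, 'q': array([ 1.11751534e+00,  5.28468044e-01,  1.43392370e+00, -2.48029863e-05,
        1.18138211e+00, -1.78469430e-01]), 'joint_velocities': array([-0.00027195,  0.00070071, -0.00052989, -0.00178345, -0.00180062,
       -0.00032846]), 'joint_torque': array([ 1.60850228e-03, -4.40045035e+01, -1.76599073e+01,  6.33270736e-02,
        5.81619004e-02, -1.76624039e-04]), 'position': array([0.16924617, 0.60090808, 0.23556364]), 'tool_rot': array([ 0.70117764, -0.0970836 ,  0.09661989, -0.69970657]), 'ft_force': array([-0.36033154, -0.29943124, -0.19572836]), 'moment': array([ 0.00760557,  0.01400512, -0.03070722]), 'grip_width': 0.08729078688348776}
scene {'vfov': 49.38118290245438, 'cx': 259.5356876305625, 'cy': 188.66624901278323, 'k1': -0.13666208746920278, 'world_from_camera': array([[-0.88507246, -0.25532699,  0.38917202,  1.0851805 ],
       [ 0.46542346, -0.49494127,  0.73376709,  1.0808276 ],
       [ 0.00526675,  0.83056684,  0.55689406,  0.94257691],
       [ 0.        ,  0.        ,  0.        ,  1.        ]])}
top {'vfov': 54.21289329599921, 'cx': 253.59019083366522, 'cy': 193.415626097311, 'k1': 0.009044937072048913, 'world_from_camera': array([[ 0.01109071,  0.98916172, -0.14641069,  0.36893963],
       [-0.99985576,  0.00908678, -0.01434877,  0.03451571],
       [-0.01286286,  0.14654871,  0.98911982,  1.30046862],
       [ 0.        ,  0.        ,  0.        ,  1.        ]])}
wrist {'vfov': 60.33513680685986, 'cx': 254.93868131482236, 'cy': 189.34771711438628, 'k1': -0.019876163666674964, 'tool_from_camera': array([[-1.08429425e-03, -9.68913542e-01, -2.47397196e-01,
        -6.66099767e-02],
       [ 1.85208847e-04,  2.47397142e-01, -9.68914145e-01,
        -1.47746562e-01],
       [ 9.99999395e-01, -1.09640818e-03, -8.87999394e-05,
         1.85265152e-04],
       [ 0.00000000e+00,  0.00000000e+00,  0.00000000e+00,
         1.00000000e+00]])}
```

View pics/scene0.png

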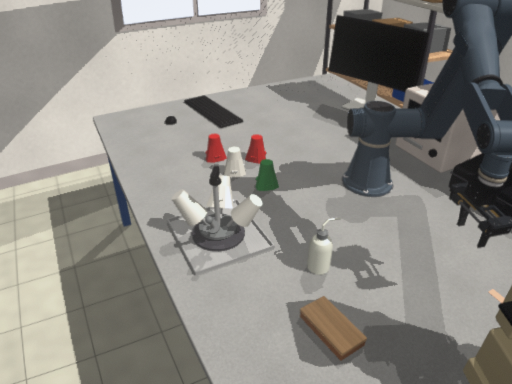

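View pics/top0.png

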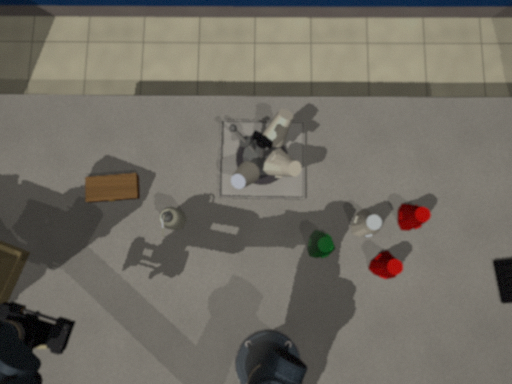

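View pics/wrist0.png

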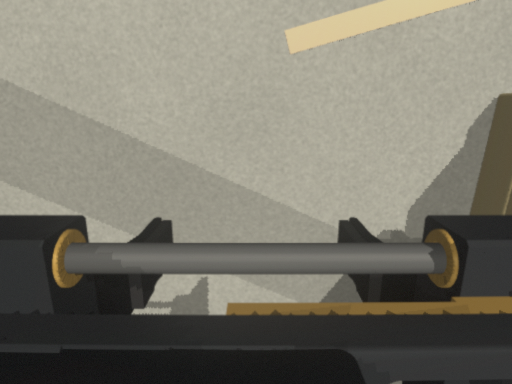

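Run:
```python
import cv2
a=cv2.imread("pics/top0.png")[100:210,205:320]; cv2.imwrite("pics/t0c.png",cv2.resize(a,None,fx=5,fy=5,interpolation=cv2.INTER_CUBIC))
a=cv2.imread("pics/scene0.png")[125:275,160:300]; cv2.imwrite("pics/s0c.png",cv2.resize(a,None,fx=4,fy=4,interpolation=cv2.INTER_CUBIC))
a=cv2.imread("pics/top0.png")[190:300,290:440]; cv2.imwrite("pics/t0d.png",cv2.resize(a,None,fx=5,fy=5,interpolation=cv2.INTER_CUBIC))
```

```text
(no output)
```

View pics/t0c.png

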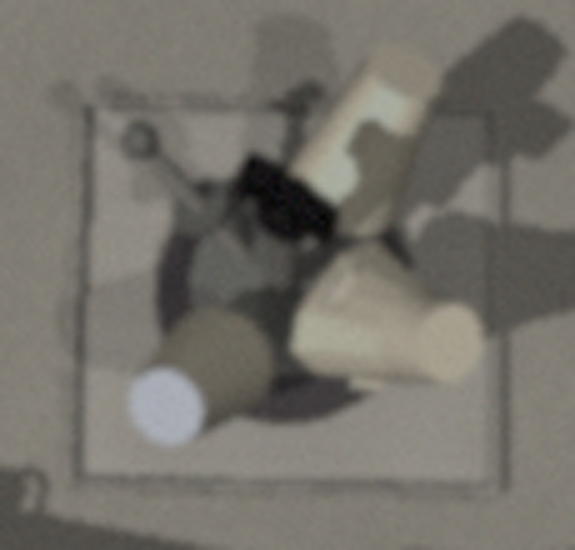

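View pics/s0c.png

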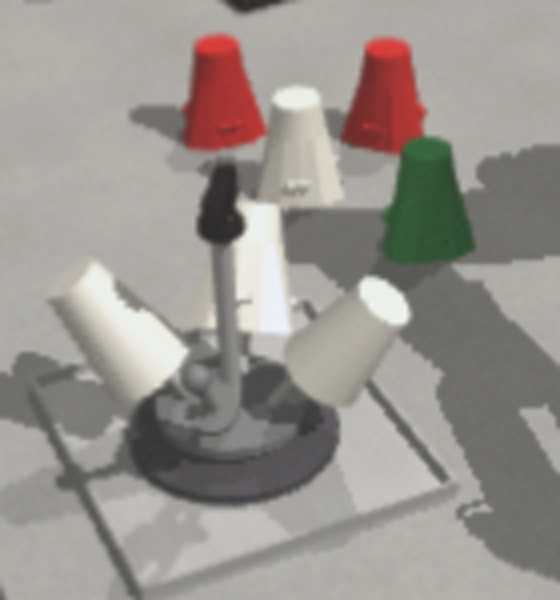

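View pics/t0d.png

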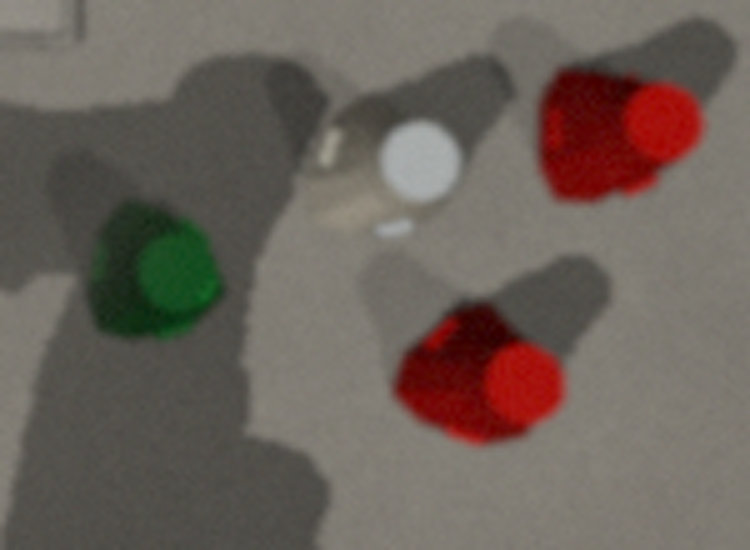

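```bash
cat > h.py <<'E'
import numpy as np, cv2
from scipy.spatial.transform import Rotation as R
from rig import robot, vision
def cam(name,obs=None):
    i=vision.camera_info(name); f=192/np.tan(np.radians(i['vfov']/2))
    K=np.array([[f,0,i['cx']],[0,f,i['cy']],[0,0,1]]); d=np.array([i['k1'],0,0,0.])
    if name=='wrist':
        o=obs or robot.get_obs(); T=np.eye(4); T[:3,:3]=R.from_quat(o['tool_rot']).as_matrix(); T[:3,3]=o['position']
        W=T@i['tool_from_camera']
    else: W=i['world_from_camera']
    return K,d,W
def ray(c,uv):
    K,d,W=c; p=cv2.undistortPoints(np.array(uv,float).reshape(-1,1,2),K,d).reshape(-1,2)
    v=np.c_[p[:,0],-p[:,1],-np.ones(len(p))]@W[:3,:3].T
    return W[:3,3],v
def plane(c,uv,z):
    o,v=ray(c,uv); return o+v*((z-o[2])/v[:,2])[:,None]
def tri(c1,a,c2,b):
    o1,v1=ray(c1,a);o2,v2=ray(c2,b);v1=v1[0];v2=v2[0]
    s=np.linalg.lstsq(np.c_[v1,-v2],o2-o1,rcond=None)[0]
    p=o1+s[0]*v1;q=o2+s[1]*v2; return (p+q)/2,np.linalg.norm(p-q)
def proj(c,P):
    K,d,W=c; q=(np.atleast_2d(P)-W[:3,3])@W[:3,:3]; q=np.c_[q[:,0],-q[:,1],-q[:,2]]
    return cv2.projectPoints(q,np.zeros(3),np.zeros(3),K,d)[0].reshape(-1,2)
def move(obs,pos,Rm):
    "fraction row from current measured pose to target pose"
    R0=R.from_quat(obs['tool_rot']); 
    return np.r_[R0.inv().apply(pos-obs['position'])/.5,(R0.inv()*Rm).as_rotvec()/np.pi]
E
python3 - <<'E'
from h import *
t=cv2.imread("pics/top0.png"); c=cam('top'); s=cv2.imread("pics/scene0.png"); cs=cam('scene')
# bar
m=(t.max(2)<22).astype(np.uint8); m[:,:245]=0; m[:,290:]=0; m[:120]=0; m[160:]=0
n,l,st,ce=cv2.connectedComponentsWithStats(m); k=1+np.argmax(st[1:,4]); print(st[k],ce[k])
pts=np.argwhere(l==k)[:,::-1].astype(np.float32); r=cv2.minAreaRect(pts); print(r)
bx=plane(c,cv2.boxPoints(r),.258); print(bx, bx.mean(0))
# tray corners
cor=[(205+90/5,100+105/5),(205+497/5,100+112/5),(205+505/5,100+487/5),(205+78/5,100+480/5)]
tc=plane(c,cor,.014); print(tc,tc.mean(0))
# loose top
hsv=cv2.cvtColor(t,cv2.COLOR_BGR2HSV)
m=((t.min(2)>140)).astype(np.uint8); m[:,:350]=0;m[:,390:]=0;m[:205]=0;m[232:]=0
n,l,st,ce=cv2.connectedComponentsWithStats(m);print(st,ce); k=1+np.argmax(st[1:,4])
print('loose',plane(c,ce[k],.110))
E
```

```text
[254 132  17  15  92] [261.51086957 139.83695652]
((261.6707458496094, 140.03659057617188), (20.458763122558594, 7.652514457702637), 38.65980529785156)
[[ 0.68813947  0.05807111  0.258     ]
 [ 0.70602684  0.04451325  0.258     ]
 [ 0.66841675 -0.00162358  0.258     ]
 [ 0.65071219  0.01195888  0.258     ]] [0.67832381 0.02822991 0.258     ]
[[ 0.8198341   0.16535008  0.014     ]
 [ 0.8165315  -0.12484034  0.014     ]
 [ 0.54711197 -0.12806488  0.014     ]
 [ 0.54925444  0.16747935  0.014     ]] [0.683183   0.01998105 0.014     ]
[[     0      0    512    384 196431]
 [   366    215     16     15    177]] [[255.39357332 191.47248652]
 [373.61016949 222.03389831]]
loose [[ 0.45731292 -0.32811929  0.11      ]]
```

Run:
```python
from h import *
o=robot.get_obs(); R0=R.from_quat(o['tool_rot']); print(R0.as_matrix().round(3))
for ang in (140.3,-39.7):
    z=np.array([np.cos(np.radians(ang)),np.sin(np.radians(ang)),0]); y=np.array([0,0,-1.]); x=np.cross(y,z)
    Rm=R.from_matrix(np.c_[x,y,z])
    print(ang,x.round(2),move(o,np.array([.681,.024,.40]),Rm).round(4))
```

```text
[[ 0.962 -0.001  0.271]
 [-0.271 -0.002  0.962]
 [-0.    -1.    -0.002]]
140.3 [0.64 0.77 0.  ] [ 1.298e+00 -3.274e-01 -8.337e-01  4.000e-04 -3.669e-01 -4.000e-04]
-39.7 [-0.64 -0.77 -0.  ] [ 1.298e+00 -3.274e-01 -8.337e-01  4.000e-04  6.331e-01  5.000e-04]
```

```bash
python3 -m crank '[[0,-0.2,0,0,0,0,1],[0.1,-0.33,-0.06,0,0,0,1],[1,-0.33,-0.64,0,0,0,1],[1,-0.33,-0.64,0,0,0,1],[1,-0.33,-0.64,0,0,0,1],[1,-0.33,-0.64,0,0,0,1],[1,-0.33,-0.64,0,0,0,1],[1,-0.33,-0.64,0,0,0,1],[1,-0.33,-0.64,0,0,0,1],[1,-0.33,-0.64,0,0,0,1]]'
python3 - <<'E'
from h import *
o=robot.get_obs()
ang=140.3
z=np.array([np.cos(np.radians(ang)),np.sin(np.radians(ang)),0]); y=np.array([0,0,-1.]); x=np.cross(y,z)
print(move(o,np.array([.681,.024,.40]),R.from_matrix(np.c_[x,y,z])).round(4))
E
```

```text
time: 1.4
position: [0.522, 0.2045, 0.396]
tool_rot: [-0.7, 0.097, -0.097, 0.701]
ft_force: [0.5, 0.5, 0.1]
grip_width: 0.0868
[ 4.040e-01 -8.300e-03 -2.611e-01 -1.000e-04 -3.669e-01 -1.000e-04]
```

```bash
python3 -m crank '[[0.404,-0.008,-0.26,0,-0.367,0,1],[0.404,-0.008,-0.26,0,-0.367,0,1],[0.404,-0.008,-0.26,0,-0.367,0,1],[0.404,-0.008,-0.26,0,-0.367,0,1],[0.404,-0.008,-0.26,0,-0.367,0,1],[0.404,-0.008,-0.26,0,-0.367,0,1],[0.404,-0.008,-0.26,0,-0.367,0,1],[0.404,-0.008,-0.26,0,-0.367,0,1]]'
python3 - <<'E'
from h import *
o=robot.get_obs(); cv2.imwrite("pics/w1.png",vision.camera('wrist')); np.save('o1.npy',o,allow_pickle=True); print(o['position'],o['q'])
E
```

```text
time: 2.4
position: [0.6801, 0.0265, 0.3998]
tool_rot: [-0.64, -0.3, 0.3, 0.64]
ft_force: [0.1, 0.6, 0.4]
grip_width: 0.0871
[0.68009928 0.02647126 0.39979468] [-1.24914471e-01  4.89742225e-01  1.04985660e+00 -5.20777580e-06
  1.60254489e+00 -2.57191425e+00]
```

View pics/w1.png

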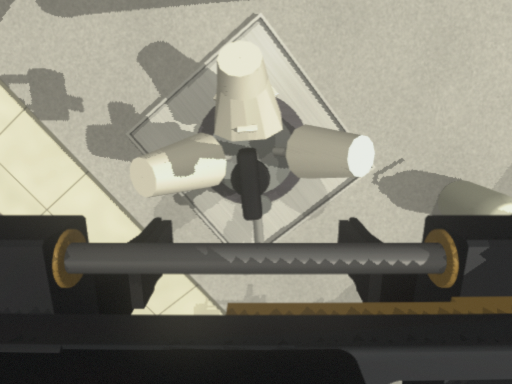

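Run:
```python
from h import *
o=np.load('o1.npy',allow_pickle=True).item(); t=cv2.imread('pics/w1.png'); c=cam('wrist',o)
a=t[130:240,190:320]; cv2.imwrite("pics/w1c.png",cv2.resize(a,None,fx=5,fy=5,interpolation=cv2.INTER_CUBIC))
a=t[20:150,180:310]; cv2.imwrite("pics/w1d.png",cv2.resize(a,None,fx=5,fy=5,interpolation=cv2.INTER_CUBIC))
```

```text
(no output)
```

View pics/w1c.png

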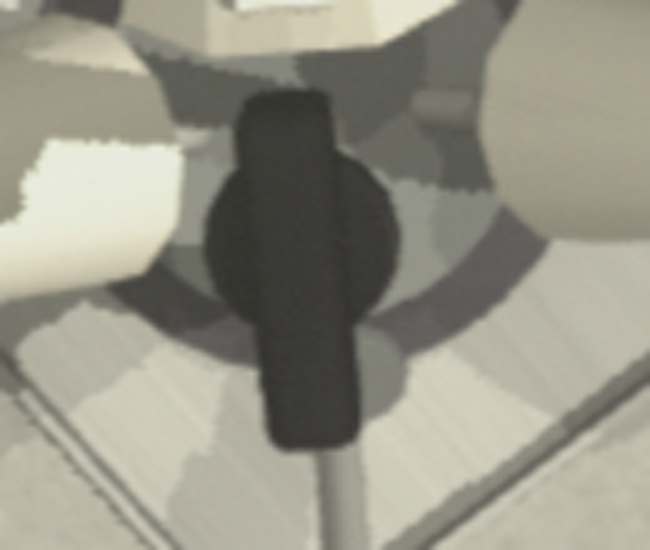

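View pics/w1d.png

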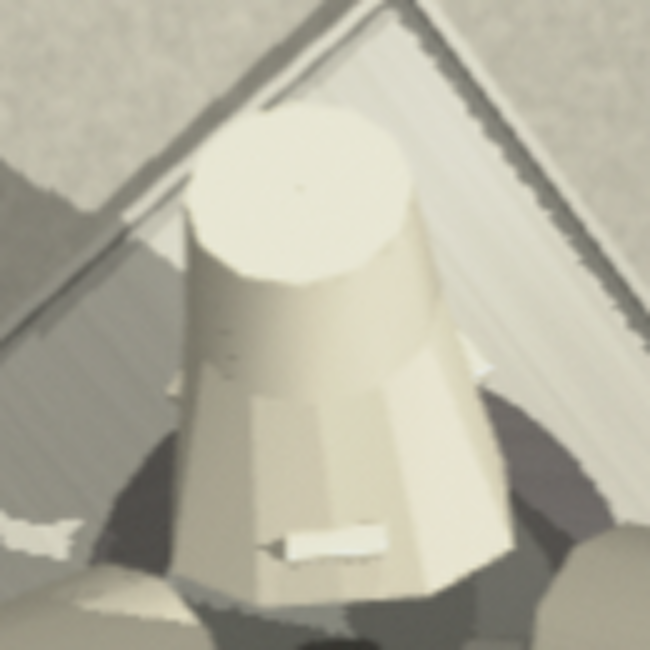

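Run:
```python
from h import *
o=np.load('o1.npy',allow_pickle=True).item(); c=cam('wrist',o)
p=np.array([(247,98),(327,96),(358,442),(268,446)])/5+[190,130]
b=plane(c,p,.262); print(b.round(4)); cen=b.mean(0); d=(b[2]+b[3]-b[0]-b[1])/2; print(cen,np.linalg.norm(d),np.degrees(np.arctan2(d[1],d[0])), np.linalg.norm(b[0]-b[1]),np.linalg.norm(b[2]-b[3]))
ca=proj(cam('top'),[cen]);print(ca)
ang=np.degrees(np.arctan2(d[1],d[0]))+90
z=np.array([np.cos(np.radians(ang)),np.sin(np.radians(ang)),0]); y=np.array([0,0,-1.]); x=np.cross(y,z)
for h in (.30,.243):print(move(o,np.array([cen[0],cen[1],h]),R.from_matrix(np.c_[x,y,z])).round(4))
# tray corners in wrist
print(plane(c,[(259,14),(130,134)],.014))
```

```text
[[ 0.6719 -0.0051  0.262 ]
 [ 0.661   0.0035  0.262 ]
 [ 0.6971  0.0558  0.262 ]
 [ 0.7102  0.0458  0.262 ]]
[0.68503858 0.0249929  0.262     ] 0.0636025884617127 54.22220972605661 0.013858052749017667 0.01645584170969235
[[262.81296977 137.34804424]]
[ 4.100e-03  1.996e-01 -9.600e-03 -2.000e-04 -2.230e-02 -1.000e-04]
[ 4.100e-03  3.136e-01 -9.600e-03 -2.000e-04 -2.230e-02 -1.000e-04]
[[ 0.54922016 -0.12186678  0.014     ]
 [ 0.81999393 -0.11887998  0.014     ]]
```

```bash
python3 -m crank '[[0.004,0.1,-0.01,0,-0.022,0,1],[0.004,0.2,-0.01,0,-0.022,0,1],[0.004,0.27,-0.01,0,-0.022,0,1],[0.004,0.314,-0.01,0,-0.022,0,1],[0.004,0.314,-0.01,0,-0.022,0,1],[0.004,0.314,-0.01,0,-0.022,0,-1],[0.004,0.314,-0.01,0,-0.022,0,-1],[0.004,0.314,-0.01,0,-0.022,0,-1],[0.004,0.314,-0.01,0,-0.022,0,-1],[0.004,0.314,-0.01,0,-0.022,0,-1]]' 20
```

```text
time: 3.7
position: [0.6854, 0.0246, 0.2433]
tool_rot: [0.629, 0.323, -0.322, -0.629]
ft_force: [0.4, 0.7, -0.4]
grip_width: 0.045
```

```bash
python3 -m crank '[[0,0,0,0,0,0,-1],[0,0,0,0,0,0,-1],[0,0,0,0,0,0,-1],[0,0,0,0,0,0,-1]]' 20;python3 -m crank '[[0,0,0,0,0.03,0,-1],[0,0,0,0,0.08,0,-1],[0,0,0,0,0.13,0,-1],[0,0,0,0,0.18,0,-1],[0,0,0,0,0.23,0,-1],[0,0,0,0,0.27,0,-1],[0,0,0,0,0.3,0,-1],[0,0,0,0,0.3,0,-1],[0,0,0,0,0.3,0,-1]]' 20
```

```text
time: 4.2
position: [0.6853, 0.0247, 0.243]
tool_rot: [-0.629, -0.322, 0.323, 0.629]
ft_force: [-0.2, 0.8, -0.5]
grip_width: 0.018
time: 5.32
position: [0.6847, 0.0262, 0.2429]
tool_rot: [-0.706, -0.002, 0.003, 0.708]
ft_force: [-2.0, 4.6, 1.1]
grip_width: 0.0177
```

```bash
python3 -m crank '[[0,0,0,0,0,0,1],[0,0,0,0,0,0,1],[0,0,0,0,0,0,1],[0,-0.1,0,0,0,0,1],[0,-0.22,0,0,0,0,1],[-0.2,-0.32,0,0,0,0,1],[-0.3,-0.32,0,0,0,0,1],[-0.3,-0.32,0,0,0,0,1],[-0.3,-0.32,0,0,0,0,1]]'
python3 - <<'E'
from h import *
o=robot.get_obs(); cv2.imwrite("pics/w2.png",vision.camera('wrist')); np.save('o2.npy',o,allow_pickle=True); print(o['position'],o['q'])
cv2.imwrite("pics/t2.png",vision.camera('top'))
cv2.imwrite("pics/s2.png",vision.camera('scene'))
E
```

```text
time: 6.45
position: [0.5339, 0.0237, 0.4048]
tool_rot: [0.707, 0.003, -0.001, -0.707]
ft_force: [0.7, 0.2, 0.3]
grip_width: 0.0863
[0.53386539 0.02374066 0.40482196] [-1.64544764e-01  2.43795603e-01  1.41617365e+00 -4.51743685e-04
  1.47871672e+00 -1.73983335e+00]
```

View pics/w2.png

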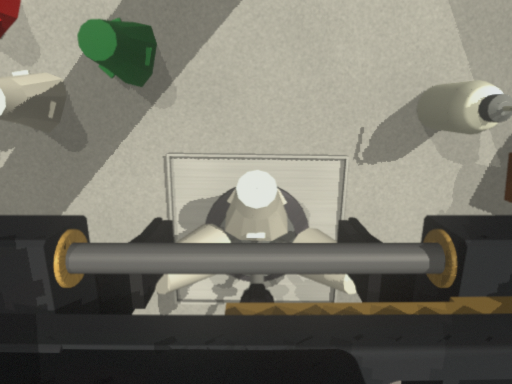

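View pics/t2.png

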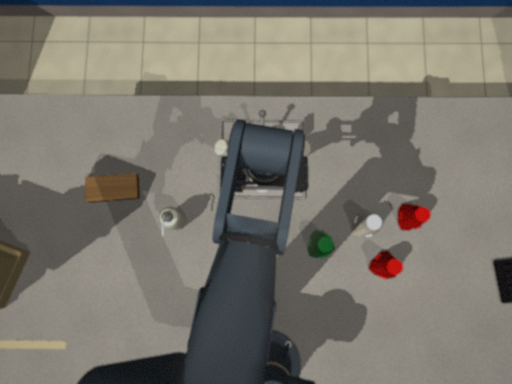

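View pics/s2.png

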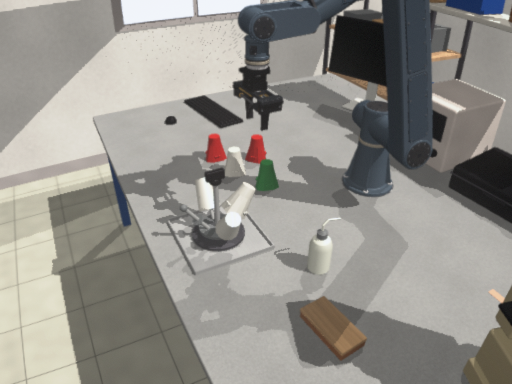

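Run:
```python
from h import *
o=robot.get_obs(); i=vision.camera_info('wrist')['tool_from_camera']
s,c=np.sin(np.radians(35)),np.cos(np.radians(35)); a=np.array([-s,0,c])
# desired camera axes: cam z = a, cam x = world +y, cam y = z cross x
cx=np.array([0,1.,0]); Cw=np.c_[cx,np.cross(a,cx),a]
Rt=Cw@i[:3,:3].T
for d in (.36,.40,.45):
  pc=np.array([.609,.025,.101])+d*a; pt=pc-Rt@i[:3,3]; print(d,pc,pt.round(3),move(o,pt,R.from_matrix(Rt)).round(3))
print(Rt.round(2))
```

```text
0.36 [0.40251248 0.025      0.39589474] [0.517 0.025 0.281] [-0.039  0.244  0.003 -0.     0.002 -0.115]
0.4 [0.37956943 0.025      0.42866082] [0.494 0.025 0.314] [-0.085  0.178  0.003 -0.     0.002 -0.115]
0.45 [0.3508906  0.025      0.46961842] [0.465 0.025 0.355] [-0.142  0.096  0.004 -0.     0.002 -0.115]
[[ 0.94  0.35  0.  ]
 [-0.   -0.    1.  ]
 [ 0.35 -0.94  0.  ]]
```

```bash
python3 -m crank '[[0,0.123,0,0,0,-0.06,1],[0,0.123,0,0,0,-0.115,1],[0,0.123,0,0,0,-0.115,1],[0,0.123,0,0,0,-0.115,1],[0,0.123,0,0,0,-0.115,1]]'
python3 - <<'E'
from h import *
o=robot.get_obs(); t=vision.camera('wrist'); cv2.imwrite("pics/w3.png",t); np.save('o3.npy',o,allow_pickle=True); print(o['position'],o['q'])
cv2.imwrite("pics/w3c.png",cv2.resize(t[60:215,180:340],None,fx=4,fy=4,interpolation=cv2.INTER_CUBIC))
E
```

```text
time: 7.22
position: [0.5372, 0.0235, 0.3419]
tool_rot: [-0.695, -0.129, -0.126, 0.696]
ft_force: [0.6, -0.1, -0.4]
grip_width: 0.0871
[0.53718426 0.02345776 0.34193742] [-0.20518923  0.15485382  1.76342966  0.09623719  0.87068209 -1.829744  ]
```

View pics/w3.png

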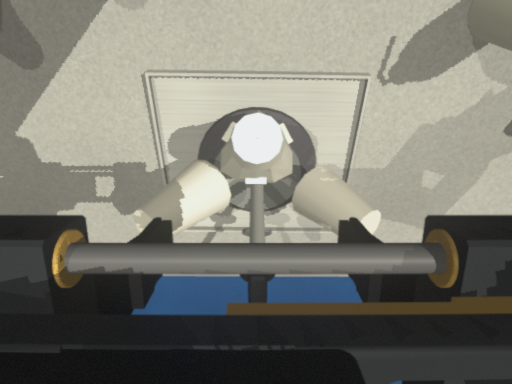

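View pics/w3c.png

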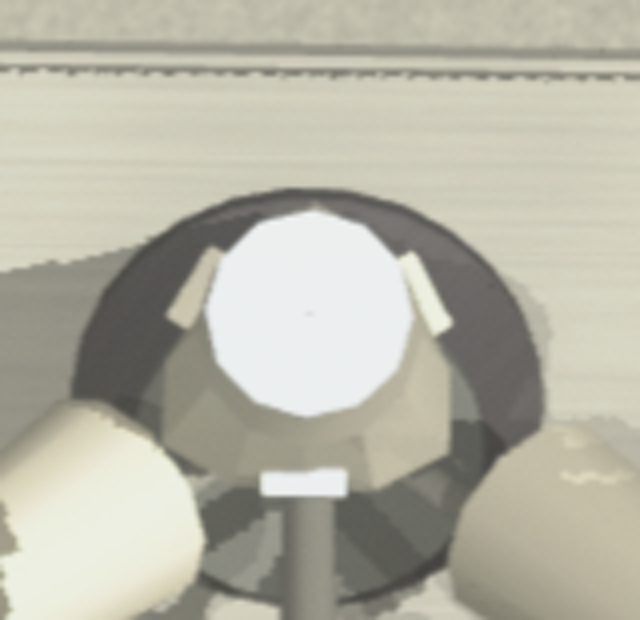

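Run:
```python
from h import *
o=np.load('o3.npy',allow_pickle=True).item(); c=cam('wrist',o)
s,cc=np.sin(np.radians(35)),np.cos(np.radians(35)); a=np.array([-s,0,cc]); hm=np.array([.609,.025,.101])
yv=np.array([0,1.,0]); xv=np.cross(yv,a)
L={'bot':[(262,496),(348,494)],'left':[(213,247),(166,317)],'right':[(412,252),(452,325)]}
O=[]
for k,v in L.items():
    p=np.array(v)/4+[180,60]; oo,d=ray(c,p); P=oo+d*(((hm-oo)@a)/(d@a))[:,None]
    q=np.c_[(P-hm)@xv,(P-hm)@yv]*1e3; m=q.mean(0); e=q[1]-q[0]; n=np.degrees(np.arctan2(e[1],e[0]))
    O.append(m); print(k,q.round(1),'mid',m.round(1),'len',np.linalg.norm(e).round(1),'edge ang',n.round(1))
O=np.array(O); cen=O.mean(0); print('cen',cen,[ (np.linalg.norm(x-cen).round(1),np.degrees(np.arctan2(*(x-cen)[::-1])).round(1)) for x in O])
p=np.array([(310,313)])/4+[180,60]; oo,d=ray(c,p); hp=hm+.08*a; P=oo+d*(((hp-oo)@a)/(d@a))[:,None]; print('top',(P-hp)@np.c_[xv,yv]*1e3)
print(xv)
```

```text
bot [[ 45.  -12.3]
 [ 44.3  13.6]] mid [44.7  0.7] len 25.9 edge ang 91.6
left [[-29.9 -27.4]
 [ -8.7 -41.5]] mid [-19.3 -34.5] len 25.4 edge ang -33.5
right [[-28.8  32.5]
 [ -6.8  44.7]] mid [-17.8  38.6] len 25.1 edge ang 29.0
cen [2.52253226 1.61131851] [(np.float64(42.2), np.float64(-1.3)), (np.float64(42.2), np.float64(-121.2)), (np.float64(42.2), np.float64(118.7))]
top [[2.11529644 1.0885468 ]]
[ 0.81915204 -0.          0.57357644]
```

Run:
```python
from h import *
o=robot.get_obs()
y=np.array([0,0,-1.]);z=np.array([0,1.,0]); x=np.cross(y,z)
print(move(o,np.array([.457,-.328,.30]),R.from_matrix(np.c_[x,y,z])).round(4))
```

```text
[-1.830e-01  2.080e-02 -7.022e-01 -2.000e-04  1.500e-03  1.153e-01]
```

```bash
python3 -m crank '[[-0.05,-0.03,-0.1,0,0,0.02,1],[-0.183,0.02,-0.702,0,0,0.115,1],[-0.183,0.02,-0.702,0,0,0.115,1],[-0.183,0.02,-0.702,0,0,0.115,1],[-0.183,0.02,-0.702,0,0,0.115,1],[-0.183,0.02,-0.702,0,0,0.115,1],[-0.183,0.02,-0.702,0,0,0.115,1],[-0.183,0.02,-0.702,0,0,0.115,1],[-0.183,0.02,-0.702,0,0,0.115,1]]'
python3 - <<'E'
from h import *
o=robot.get_obs(); t=vision.camera('wrist'); cv2.imwrite("pics/w4.png",t); np.save('o4.npy',o,allow_pickle=True); print(o['position'],o['q'])
cv2.imwrite("pics/w4c.png",cv2.resize(t[60:215,180:340],None,fx=4,fy=4,interpolation=cv2.INTER_CUBIC))
E
```

```text
time: 8.4
position: [0.4557, -0.3263, 0.3002]
tool_rot: [-0.707, -0.002, 0.002, 0.707]
ft_force: [-1.1, -0.2, 0.6]
grip_width: 0.0869
[ 0.45566131 -0.32626595  0.30015549] [-8.20934692e-01  3.70314282e-01  1.51810448e+00  2.99046841e-04
  1.25306730e+00 -2.39845414e+00]
```

View pics/w4.png

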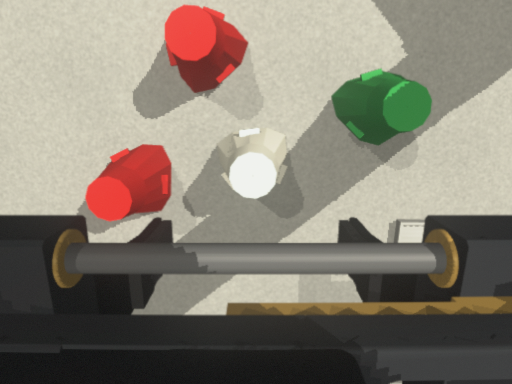

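View pics/w4c.png

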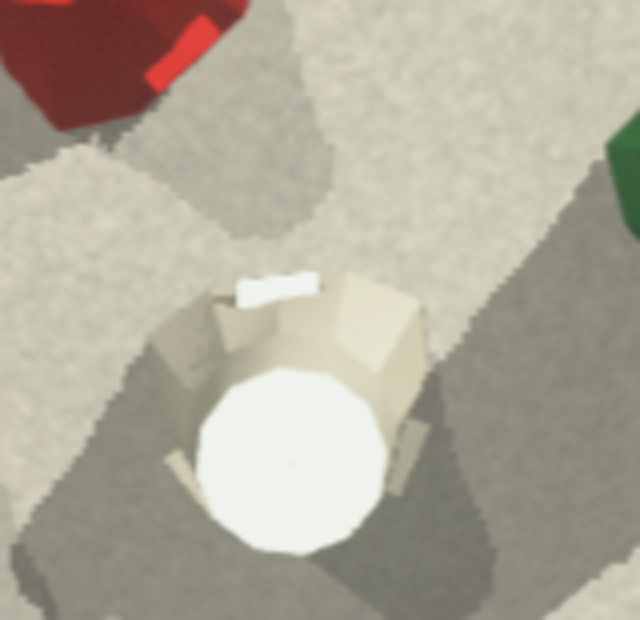

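Run:
```python
from h import *
o=np.load('o4.npy',allow_pickle=True).item(); c=cam('wrist',o); f=lambda v: np.array(v)/4+[180,60]
top=plane(c,f([(292,462)]),.11)[0]; print('top',top)
# centroid of the white disc by mask
t=cv2.imread('pics/w4.png'); m=(t.min(2)>215).astype(np.uint8); m[:145]=0;m[215:]=0;m[:,:220]=0;m[:,290:]=0
n,l,st,ce=cv2.connectedComponentsWithStats(m);k=1+np.argmax(st[1:,4]);print(st[k],ce[k],plane(c,[ce[k]],.11))
for k,v in {'top':[(238,283),(318,272)],'right':[(428,424),(402,496)]}.items():
    q=plane(c,f(v),.03); e=q[1]-q[0]; m=q.mean(0); r=m-top
    print(k,q[:,:2].round(4),np.linalg.norm(e),'normal',(np.degrees(np.arctan2(e[1],e[0]))+90)%180,'radial',np.degrees(np.arctan2(r[1],r[0])),np.linalg.norm(r[:2]))
# red/green tops for clearance
print(plane(c,[(111,198),(191,33),(406,106)],.11))
```

```text
top [ 0.46047632 -0.32821622  0.11      ]
[ 229  152   47   46 1667] [252.36652669 174.68446311] [[ 0.45961189 -0.32888298  0.11      ]]
top [[ 0.4204 -0.3458]
 [ 0.4168 -0.3208]] 0.02521553698388008 normal 8.16418724252864 radial -173.06629085209107 0.042182861833619675
right [[ 0.4646 -0.285 ]
 [ 0.4884 -0.2927]] 0.025015259268102306 normal 72.05725484129445 radial 67.83525054457867 0.04248756456807523
[[ 0.48609911 -0.47957247  0.11      ]
 [ 0.32315984 -0.38775397  0.11      ]
 [ 0.38846701 -0.17613353  0.11      ]]
```

Run:
```python
from h import *
o=robot.get_obs()
an=np.radians(53)
y=np.array([0,0,-1.]);z=np.array([np.cos(an),np.sin(an),0]); x=np.cross(y,z)
for h in (.15,.078): print(move(o,np.array([.4597,-.3285,h]),R.from_matrix(np.c_[x,y,z])).round(4))
```

```text
[ 8.000e-03  3.005e-01 -4.700e-03 -0.000e+00  2.077e-01  1.000e-04]
[ 7.900e-03  4.445e-01 -4.700e-03 -0.000e+00  2.077e-01  1.000e-04]
```

```bash
python3 -m crank '[[0.008,0.05,-0.0047,0,0.06,0,1],[0.008,0.1,-0.0047,0,0.12,0,1],[0.008,0.15,-0.0047,0,0.18,0,1],[0.008,0.2,-0.0047,0,0.208,0,1],[0.008,0.28,-0.0047,0,0.208,0,1],[0.008,0.36,-0.0047,0,0.208,0,1],[0.008,0.42,-0.0047,0,0.208,0,1],[0.008,0.444,-0.0047,0,0.208,0,1],[0.008,0.444,-0.0047,0,0.208,0,1],[0.008,0.444,-0.0047,0,0.208,0,1]]' 15; python3 -m crank '[[0,0,0,0,0,0,-1],[0,0,0,0,0,0,-1],[0,0,0,0,0,0,-1],[0,0,0,0,0,0,-1],[0,0,0,0,0,0,-1],[0,0,0,0,0,0,-1]]' 15
```

```text
time: 9.7
position: [0.46, -0.3303, 0.0792]
tool_rot: [0.671, -0.224, 0.226, -0.67]
ft_force: [-0.5, 1.5, 1.0]
grip_width: 0.087
time: 10.45
position: [0.4592, -0.33, 0.0781]
tool_rot: [0.67, -0.225, 0.226, -0.67]
ft_force: [-0.1, 0.3, 3.9]
grip_width: 0.0631
```

```bash
python3 -m crank '[[0,0,0,0,0,0,-1],[0,0,0,0,0,0,-1],[0,0,0,0,0,0,-1],[0,0,0,0,0,0,-1],[0,0,0,0,0,0,-1]]' 20; python3 -m crank '[[0,-0.02,0,0,0,0,-1],[0,-0.06,0,0,0,0,-1],[0,-0.14,0,0,0,0,-1],[0,-0.26,0,0,0,0,-1],[0,-0.38,0,0,0,0,-1],[0,-0.5,0,0,0,0,-1],[0,-0.54,0,0,0,0,-1],[0,-0.54,0,0,0,0,-1],[0,-0.54,0,0,0,0,-1]]'
python3 - <<'E'
from h import *
for n in ('scene','wrist','top'): t=vision.camera(n); cv2.imwrite(f"pics/{n}5.png",t)
E
```

```text
time: 11.08
position: [0.4592, -0.33, 0.0781]
tool_rot: [0.67, -0.225, 0.226, -0.67]
ft_force: [0.1, 0.8, 5.5]
grip_width: 0.0632
time: 12.2
position: [0.4582, -0.329, 0.3461]
tool_rot: [-0.67, 0.226, -0.224, 0.671]
ft_force: [-0.5, 0.9, -1.5]
grip_width: 0.0627
```

View pics/scene5.png

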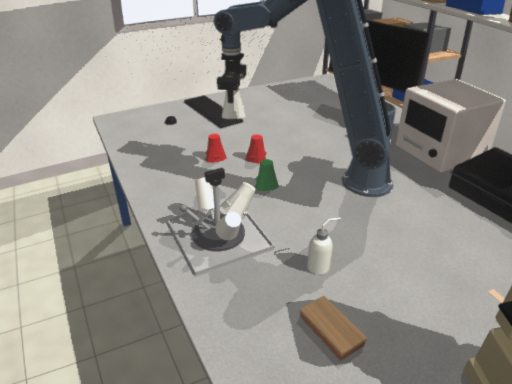

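View pics/wrist5.png

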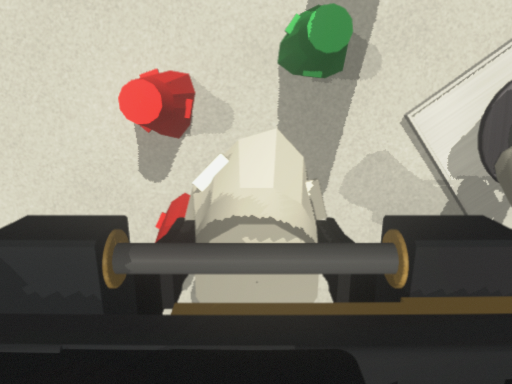

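Run:
```python
from h import *
t=cv2.imread("pics/wrist5.png"); cv2.imwrite("pics/w5c.png",cv2.resize(t[115:245,160:350],None,fx=4,fy=4,interpolation=cv2.INTER_CUBIC))
t=cv2.imread("pics/scene5.png"); cv2.imwrite("pics/s5c.png",cv2.resize(t[30:140,180:290],None,fx=5,fy=5,interpolation=cv2.INTER_CUBIC))
```

```text
(no output)
```

View pics/w5c.png

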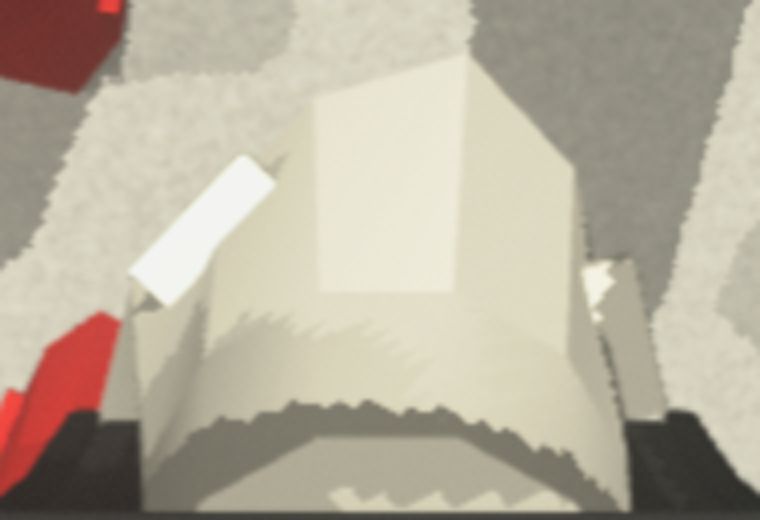

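View pics/s5c.png

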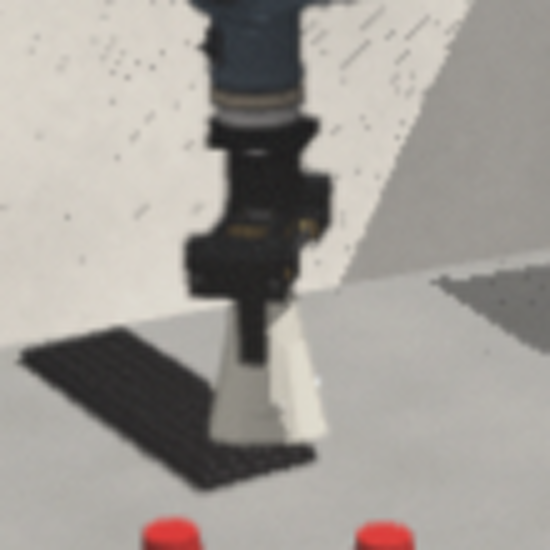

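Run:
```python
from h import *
i=vision.camera_info('wrist'); K,d,_=cam('wrist'); c=(K,d,i['tool_from_camera'])
f=lambda v: np.array(v)/4+[160,115]
for Y in (.043,.048,.053):
  for k,v in {'left':[(130,272),(243,155)],'right':[(632,258),(664,415)]}.items():
    o,r=ray(c,f(v)); P=o+r*((Y-o[1])/r[:,1])[:,None]; q=P[:,[0,2]]*1e3; e=q[1]-q[0]
    m=q.mean(0)
    # right-handed about beaker up=-y: x', y' = z,x ordering: (z,x,y) rh about +y ; about -y use (x,z)
    # normal line & distance from tool axis, angle from z toward +x... measured ccw about -y: angle=atan2(z,x)
    n=np.array([-e[1],e[0]])/np.linalg.norm(e); 
    if n@m<0:n=-n
    print(Y,k,q.round(1).tolist(),'len',np.linalg.norm(e).round(1),'normal ang',np.degrees(np.arctan2(n[1],n[0])).round(1),'radial',np.degrees(np.arctan2(m[1],m[0])).round(1),'dist',(n@m).round(1))
```

```text
0.043 left [[-21.9, -36.6], [-39.3, -19.4]] len 24.5 normal ang -134.6 radial -137.5 dist 41.4
0.043 right [[-24.1, 37.8], [0.5, 43.9]] len 25.3 normal ang 103.9 radial 106.1 dist 42.5
0.048 left [[-20.7, -37.6], [-38.6, -19.9]] len 25.1 normal ang -134.6 radial -135.9 dist 41.3
0.048 right [[-22.9, 38.7], [2.2, 45.0]] len 25.9 normal ang 103.9 radial 103.9 dist 43.1
0.053 left [[-19.5, -38.6], [-37.9, -20.5]] len 25.8 normal ang -134.6 radial -134.2 dist 41.1
0.053 right [[-21.8, 39.7], [4.0, 46.1]] len 26.6 normal ang 103.9 radial 101.7 dist 43.8
```

```bash
cat > tgt.py <<'E'
from h import *
H=np.array([.611,.026,.101]); s,c_=np.sin(np.radians(35)),np.cos(np.radians(35)); a=np.array([-s,0,c_]); yv=np.array([0,1.,0]); xv=np.cross(yv,a)
def pose(d,psi=103.7,H=H):
    z=np.cos(np.radians(psi))*xv+np.sin(np.radians(psi))*yv; y=-a; x=np.cross(y,z)
    return H+a*(.078+d), R.from_matrix(np.c_[x,y,z])
E
python3 - <<'E'
from tgt import *
o=robot.get_obs(); p,r=pose(.135); print(p,move(o,p+[0,0,.03],r).round(4), move(o,p,r).round(4))
E
```

```text
[0.48882822 0.026      0.27547939] [-0.3804  0.0826  0.6028  0.0401 -0.2737 -0.1977] [-0.3802  0.1426  0.6028  0.0401 -0.2737 -0.1977]
```

```bash
python3 -m crank '[[-0.05,0,0.08,0.005,-0.035,-0.025,-1],[-0.12,0.02,0.19,0.01,-0.07,-0.05,-1],[-0.19,0.04,0.3,0.02,-0.12,-0.09,-1],[-0.26,0.06,0.41,0.027,-0.17,-0.125,-1],[-0.32,0.08,0.5,0.033,-0.22,-0.16,-1],[-0.36,0.083,0.57,0.037,-0.25,-0.18,-1],[-0.38,0.083,0.603,0.04,-0.274,-0.198,-1],[-0.38,0.083,0.603,0.04,-0.274,-0.198,-1],[-0.38,0.083,0.603,0.04,-0.274,-0.198,-1]]' 30
python3 - <<'E'
from tgt import *
for n in ('scene','wrist'): t=vision.camera(n); cv2.imwrite(f"pics/{n}6.png",t)
o=robot.get_obs(); print(o['q'],o['grip_width'],o['ft_force'])
for d in (.135,.1): p,r=pose(d); print(p,move(o,p,r).round(4))
E
```

```text
time: 13.48
position: [0.4903, 0.0246, 0.3063]
tool_rot: [0.696, 0.293, 0.131, -0.642]
ft_force: [0.5, 0.5, -0.4]
grip_width: 0.0627
[-0.27210022  0.07735778  2.09490036  0.39939805  0.39982502 -2.40607958] 0.0626752975839853 [ 0.18954197  0.307277   -0.17896368]
[0.48882822 0.026      0.27547939] [-0.0368  0.0488  0.013   0.0015  0.0004  0.0009]
[0.50890339 0.026      0.24680906] [-0.037   0.1188  0.0133  0.0015  0.0004  0.0009]
```

View pics/scene6.png

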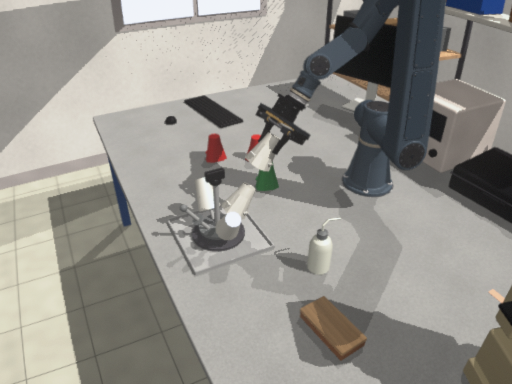

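View pics/wrist6.png

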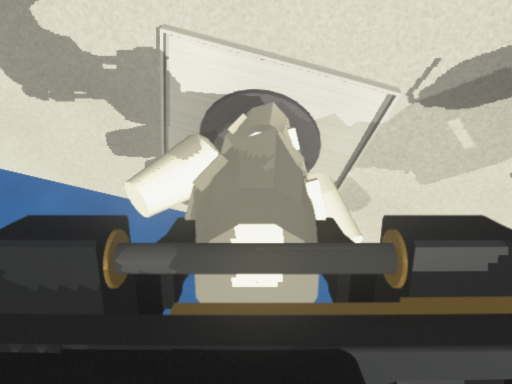

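```bash
python3 -m crank '[[-0.02,0.025,0.006,0.001,0,0.001,-1],[-0.037,0.049,0.013,0.0015,0,0.001,-1],[-0.037,0.049,0.013,0.0015,0,0.001,-1],[-0.037,0.08,0.013,0.0015,0,0.001,-1],[-0.037,0.099,0.013,0.0015,0,0.001,-1],[-0.037,0.099,0.013,0.0015,0,0.001,-1]]' 30
python3 - <<'E'
from tgt import *
for n in ('scene','wrist'): t=vision.camera(n); cv2.imwrite(f"pics/{n}7.png",t); 
t=cv2.imread('pics/scene7.png');cv2.imwrite("pics/s7c.png",cv2.resize(t[90:260,170:310],None,fx=4,fy=3.5,interpolation=cv2.INTER_CUBIC))
o=robot.get_obs(); print(o['q'],o['grip_width'],o['ft_force'])
for d in (.09,.05): p,r=pose(d); print(p,move(o,p,r).round(4))
E
```

```text
time: 14.32
position: [0.5032, 0.0264, 0.2549]
tool_rot: [0.695, 0.292, 0.13, -0.644]
ft_force: [-0.8, 0.2, -0.6]
grip_width: 0.0627
[-0.25769036  0.20335813  2.14525583  0.64796232  0.24610549 -2.65836178] 0.06240064315951187 [-1.13735806  0.47205048 -1.69721929]
[0.51463916 0.026      0.23861754] [ 0.      0.0408 -0.0013 -0.0002  0.0008  0.0002]
[0.53758222 0.026      0.20585146] [-0.      0.1208 -0.0013 -0.0002  0.0008  0.0002]
```

View pics/s7c.png

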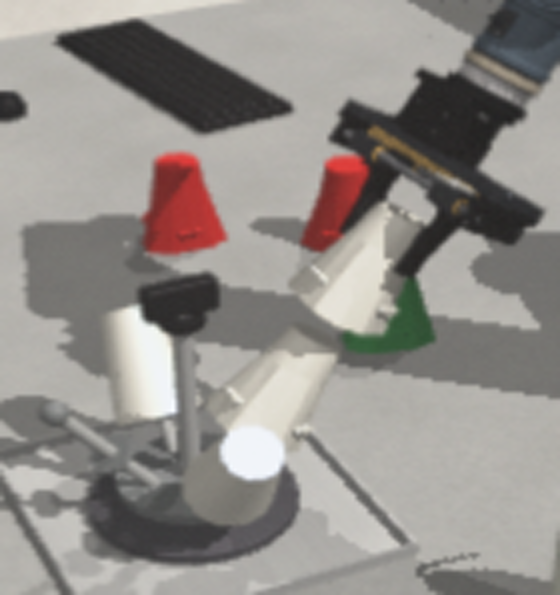

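View pics/wrist7.png

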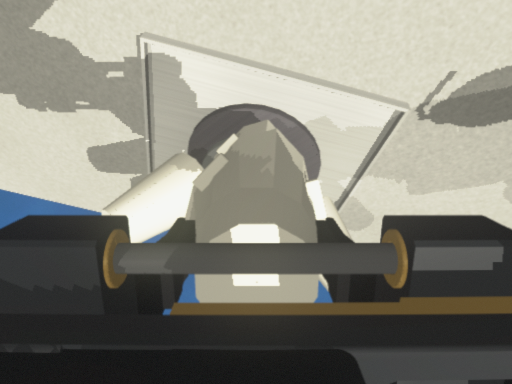

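```bash
for k in 1; do python3 -m crank '[[0,0,0,0,0.05,0,-1],[0,0,0,0,0.1,0,-1],[0,0,0,0,0.15,0,-1],[0,0,0,0,0.2,0,-1],[0,0,0,0,0.25,0,-1],[0,0,0,0,0.3,0,-1],[0,0,0,0,0.35,0,-1],[0,0,0,0,0.4,0,-1],[0,0,0,0,0.444,0,-1]]' 30; done
python3 -c "
from h import *;print(robot.get_obs()['q'])"
```

```text
time: 15.55
position: [0.5025, 0.0268, 0.2555]
tool_rot: [-0.448, 0.191, -0.547, 0.681]
ft_force: [-0.8, -0.5, -1.1]
grip_width: 0.0623
[-0.25739419  0.20247022  2.14581071  0.64825852  0.24602848 -1.25911248]
```

Joint 6 unwinds as expected; continue the remaining 160°.

```bash
python3 -m crank '[[0,0,0,0,0.05,0,-1],[0,0,0,0,0.1,0,-1],[0,0,0,0,0.15,0,-1],[0,0,0,0,0.2,0,-1],[0,0,0,0,0.25,0,-1],[0,0,0,0,0.3,0,-1],[0,0,0,0,0.35,0,-1],[0,0,0,0,0.4,0,-1],[0,0,0,0,0.444,0,-1]]' 30; python3 -m crank '[[0,0,0,0,0.05,0,-1],[0,0,0,0,0.1,0,-1],[0,0,0,0,0.15,0,-1],[0,0,0,0,0.2,0,-1],[0,0,0,0,0.25,0,-1],[0,0,0,0,0.3,0,-1],[0,0,0,0,0.35,0,-1],[0,0,0,0,0.4,0,-1],[0,0,0,0,0.444,0,-1],[0,0,0,0,0.444,0,-1]]' 30
python3 - <<'E'
from tgt import *
o=robot.get_obs(); print(o['q'],o['position'])
t=vision.camera('wrist'); cv2.imwrite("pics/w8.png",t)
for d in (.09,.05): p,r=pose(d,-136.3); print(p,move(o,p,r).round(4))
E
```

```text
time: 16.68
position: [0.5025, 0.0268, 0.2555]
tool_rot: [-0.008, -0.584, 0.707, -0.4]
ft_force: [0.6, -0.5, -0.7]
grip_width: 0.0627
time: 17.92
position: [0.5025, 0.0268, 0.2553]
tool_rot: [0.458, 0.704, -0.538, -0.066]
ft_force: [-0.2, 0.4, -0.6]
grip_width: 0.0629
[-0.25735504  0.20272244  2.14591801  0.64861138  0.24581575  1.52392678] [0.5024923  0.02683291 0.25534512]
[0.51463916 0.026      0.23861754] [-0.0017  0.0413  0.0007  0.0003  0.0028  0.0001]
[0.53758222 0.026      0.20585146] [-1.700e-03  1.213e-01  8.000e-04  3.000e-04  2.800e-03  1.000e-04]
```

View pics/w8.png

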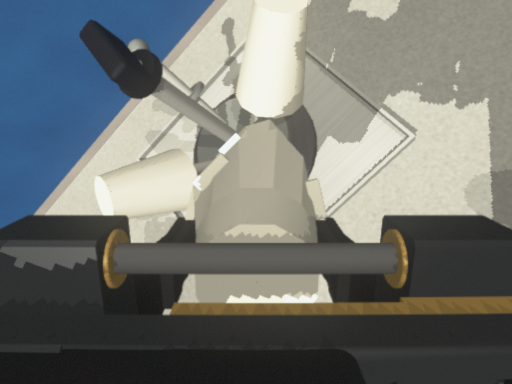

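```bash
python3 -m crank '[[-0.001,0.02,0.0007,0,0.003,0,-1],[-0.0017,0.04,0.0007,0,0.003,0,-1],[-0.0017,0.06,0.0007,0,0.003,0,-1],[-0.0017,0.08,0.0007,0,0.003,0,-1],[-0.0017,0.1,0.0007,0,0.003,0,-1],[-0.0017,0.12,0.0007,0,0.003,0,-1],[-0.0017,0.12,0.0007,0,0.003,0,-1]]' 30
python3 - <<'E'
from tgt import *
o=robot.get_obs(); print(o['q'],o['position'],o['ft_force'])
t=vision.camera('scene'); cv2.imwrite("pics/s9.png",cv2.resize(t[90:260,170:310],None,fx=4,fy=3.5,interpolation=cv2.INTER_CUBIC))
for d in (.05,.02,0): p,r=pose(d,-136.3); print(p,move(o,p,r).round(4))
E
```

```text
time: 18.85
position: [0.5373, 0.026, 0.2054]
tool_rot: [0.461, 0.704, -0.536, -0.071]
ft_force: [0.5, -0.9, -0.6]
grip_width: 0.0626
[-0.2343073   0.35922543  2.12882781  1.17332579  0.14594545  1.01768065] [0.5373044  0.02604856 0.20539172] [ 0.48334247 -0.91788854 -0.5613309 ]
[0.53758222 0.026      0.20585146] [-0.0007 -0.0004 -0.0006  0.     -0.0005  0.0005]
[0.55478951 0.026      0.1812769 ] [-0.0008  0.0596 -0.0006  0.     -0.0005  0.0005]
[0.56626104 0.026      0.16489386] [-0.0009  0.0996 -0.0006  0.     -0.0005  0.0005]
```

View pics/s9.png

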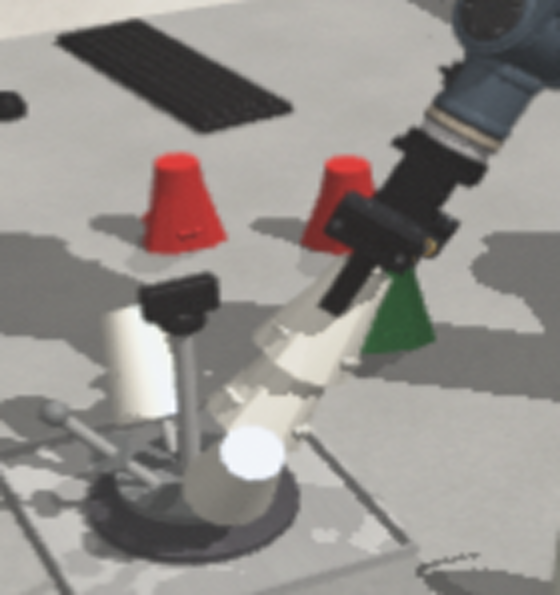

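```bash
python3 -m crank '[[0,0.01,0,0,0,0,-1],[0,0.02,0,0,0,0,-1],[0,0.03,0,0,0,0,-1],[0,0.04,0,0,0,0,-1],[0,0.05,0,0,0,0,-1],[0,0.056,0,0,0,0,-1],[0,0.06,0,0,0,0,-1],[0,0.06,0,0,0,0,-1]]' 30
python3 - <<'E'
from tgt import *
o=robot.get_obs(); print(o['q'],o['position'],o['ft_force'])
for d in (.02,0): p,r=pose(d,-136.3); print(p,move(o,p,r).round(4))
E
```

```text
time: 19.9
position: [0.5543, 0.0262, 0.1813]
tool_rot: [0.461, 0.704, -0.536, -0.07]
ft_force: [-0.1, 0.7, -1.1]
grip_width: 0.0627
[-0.22346258  0.43174571  2.11309559  1.58565711  0.12847257  0.61112772] [0.554269   0.02615809 0.18133431] [-0.06222684  0.74983585 -1.06195743]
[0.55478951 0.026      0.1812769 ] [-0.0008  0.0007 -0.0004  0.0002 -0.0007  0.0003]
[0.56626104 0.026      0.16489386] [-0.0008  0.0407 -0.0003  0.0002 -0.0007  0.0003]
```

```bash
python3 -m crank '[[0,0.008,0,0,0,0,-1],[0,0.014,0,0,0,0,-1],[0,0.02,0,0,0,0,-1],[0,0.024,0,0,0,0,-1],[0,0.024,0,0,0,0,-1]]' 30
python3 - <<'E'
from tgt import *
o=robot.get_obs(); print(o['q'],o['position'],o['ft_force'],o['moment'])
for d in (0,): p,r=pose(d,-136.3); print(p,move(o,p,r).round(4))
E
```

```text
time: 20.52
position: [0.5611, 0.0262, 0.1713]
tool_rot: [0.461, 0.704, -0.536, -0.071]
ft_force: [0.1, -0.1, -0.5]
grip_width: 0.0625
[-0.21935765  0.46097911  2.10512019  1.751615    0.12833854  0.44750911] [0.56112122 0.02622189 0.17126528] [ 0.13429909 -0.05001067 -0.49427982] [ 0.0017974   0.58697627 -0.01580741]
[0.56626104 0.026      0.16489386] [-0.0011  0.0163 -0.0005  0.0001 -0.0008  0.0004]
```

```bash
python3 -m crank '[[0,0.004,0,0,0,0,-1],[0,0.008,0,0,0,0,-1],[0,0.008,0,0,0,0,-1]]' 30; python3 -m crank '[[0,0.003,0,0,0,0,-1],[0,0.003,0,0,0,0,-1]]' 30
python3 - <<'E'
from tgt import *
o=robot.get_obs(); print(o['position'],o['ft_force'],a@o['ft_force'])
for d in (0,): p,r=pose(d,-136.3); print(p,move(o,p,r).round(4))
E
```

```text
time: 20.9
position: [0.5634, 0.0262, 0.1678]
tool_rot: [0.461, 0.704, -0.536, -0.071]
ft_force: [0.1, -0.3, -0.2]
grip_width: 0.0625
time: 21.15
position: [0.5643, 0.0262, 0.1666]
tool_rot: [0.461, 0.704, -0.536, -0.071]
ft_force: [0.0, -0.2, -0.7]
grip_width: 0.0625
[0.5643281  0.0262217  0.16663593] [ 0.02414405 -0.24271181 -0.71041215] -0.5957840235659739
[0.56626104 0.026      0.16489386] [-0.0011  0.0051 -0.0005  0.0001 -0.0008  0.0004]
```

```bash
python3 -m crank '[[0,0.003,0,0,0,0,-1],[0,0.003,0,0,0,0,-1]]' 30;python3 -m crank '[[0,0.002,0,0,0,0,-1],[0,0.002,0,0,0,0,-1]]' 30;python3 -m crank '[[0,0.002,0,0,0,0,-1],[0,0.002,0,0,0,0,-1]]' 30
python3 - <<'E'
from tgt import *
o=robot.get_obs(); print(o['position'],o['ft_force'],a@o['ft_force'])
for d in (0,): p,r=pose(d,-136.3); print(p,move(o,p,r).round(4))
t=vision.camera('scene'); cv2.imwrite("pics/s10.png",cv2.resize(t[90:260,170:310],None,fx=4,fy=3.5,interpolation=cv2.INTER_CUBIC))
E
```

```text
time: 21.4
position: [0.5653, 0.0262, 0.1655]
tool_rot: [0.461, 0.704, -0.536, -0.071]
ft_force: [1.0, -0.1, -0.6]
grip_width: 0.0627
time: 21.65
position: [0.5659, 0.0261, 0.1649]
tool_rot: [0.461, 0.704, -0.536, -0.071]
ft_force: [-0.6, -0.6, 1.3]
grip_width: 0.0623
time: 21.9
position: [0.566, 0.0261, 0.1648]
tool_rot: [0.461, 0.704, -0.536, -0.07]
ft_force: [-4.1, -1.2, 8.2]
grip_width: 0.0627
[0.56603342 0.02611293 0.1647673 ] [-4.05649455 -1.21705067  8.21932903] 9.05958986508651
[0.56626104 0.026      0.16489386] [-0.0005  0.0001 -0.0002  0.0003 -0.0009  0.    ]
```

View pics/s10.png

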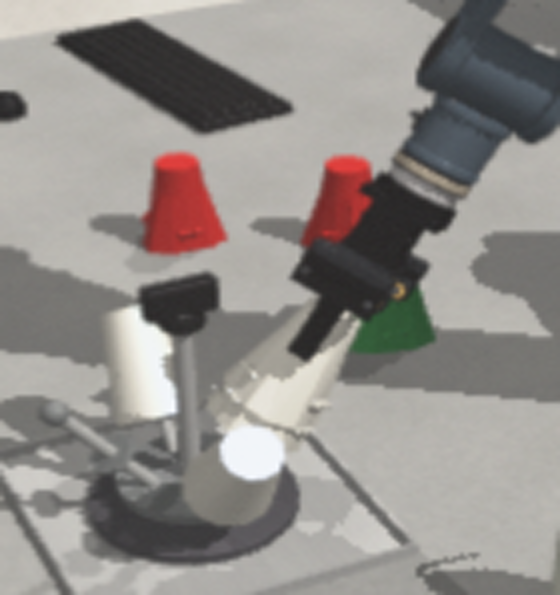

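```bash
python3 -m crank '[[0,0,0,0,0,0,-0.2],[0,0,0,0,0,0,0],[0,0,0,0,0,0,0.5],[0,0,0,0,0,0,1],[0,0,0,0,0,0,1],[0,0,0,0,0,0,1]]' 10; python3 -m crank '[[0,-0.02,0,0,0,0,1],[0,-0.06,0,0,0,0,1],[0,-0.12,0,0,0,0,1],[0,-0.2,0,0,0,0,1],[0,-0.28,0,0,0,0,1],[0,-0.36,0,0,0,0,1],[0,-0.36,0,0,0,0,1],[0,-0.36,0,0,0,0,1],[0,-0.36,0,0,0,0,1]]'
python3 - <<'E'
from tgt import *
o=robot.get_obs(); print(o['q'],o['position'],o['ft_force'],o['grip_width'])
np.save('o11.npy',o,allow_pickle=True); cv2.imwrite("pics/w11.png",vision.camera('wrist'))
t=vision.camera('scene'); cv2.imwrite("pics/s11.png",cv2.resize(t[90:260,170:310],None,fx=4,fy=3.5,interpolation=cv2.INTER_CUBIC))
E
```

```text
time: 22.7
position: [0.5662, 0.0263, 0.1636]
tool_rot: [0.461, 0.704, -0.536, -0.071]
ft_force: [0.3, 0.4, 0.7]
grip_width: 0.0841
time: 23.82
position: [0.4632, 0.0261, 0.3098]
tool_rot: [0.46, 0.704, -0.536, -0.072]
ft_force: [0.5, -0.8, 0.4]
grip_width: 0.087
[-0.29622693  0.02502766  2.13628442  0.4191005   0.42766564  1.75128765] [0.46316937 0.02612454 0.30975467] [ 0.5410192  -0.8244695   0.37804688] 0.08699830746530357
```

View pics/s11.png

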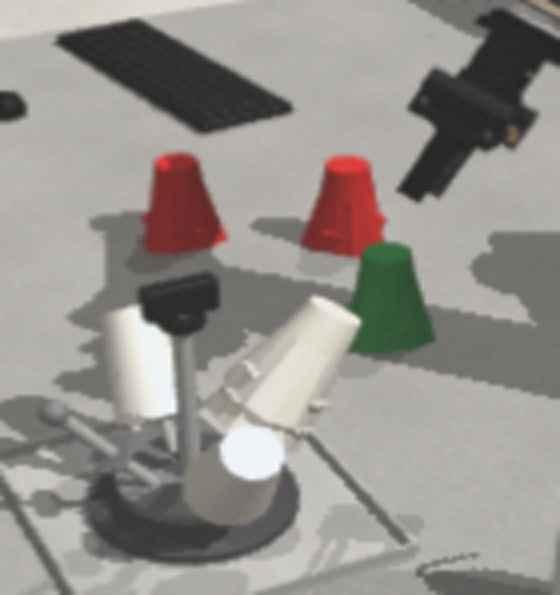

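View pics/w11.png

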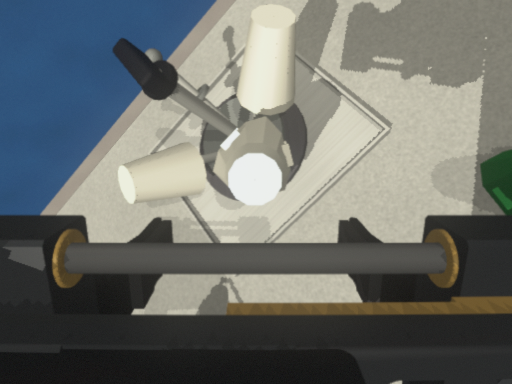

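Run:
```python
from tgt import *
o=np.load('o11.npy',allow_pickle=True).item(); cw=cam('wrist',o)
t=cv2.imread('pics/w11.png'); m=(t.min(2)>222).astype(np.uint8); m[:150]=0;m[212:]=0;m[:,:222]=0;m[:,290:]=0
n,l,st,ce=cv2.connectedComponentsWithStats(m);k=1+np.argmax(st[1:,4]);print(st[k],ce[k])
s=np.array([(337,312)])/[4,3.5]+[170,90]
print(tri(cw,ce[k],cam('scene'),s), H+.11*a)
print(proj(cw,[H+.11*a]),proj(cam('scene'),[H+.11*a,H+.12*a]),s)
t=vision.camera('top'); cv2.imwrite('pics/t11.png',t); t=vision.camera('scene'); cv2.imwrite('pics/s12.png',cv2.resize(t[140:260,180:300],None,fx=5,fy=5,interpolation=cv2.INTER_CUBIC))
```

```text
[ 229  154   52   51 2144] [254.5        178.87033582]
(array([0.54802484, 0.02657105, 0.18831605]), np.float64(0.0031028618850847747)) [0.54790659 0.026      0.19110672]
[[254.01385105 179.57445802]] [[253.76390552 178.20533812]
 [255.2822917  175.72094462]] [[254.25       179.14285714]]
```

View pics/s12.png

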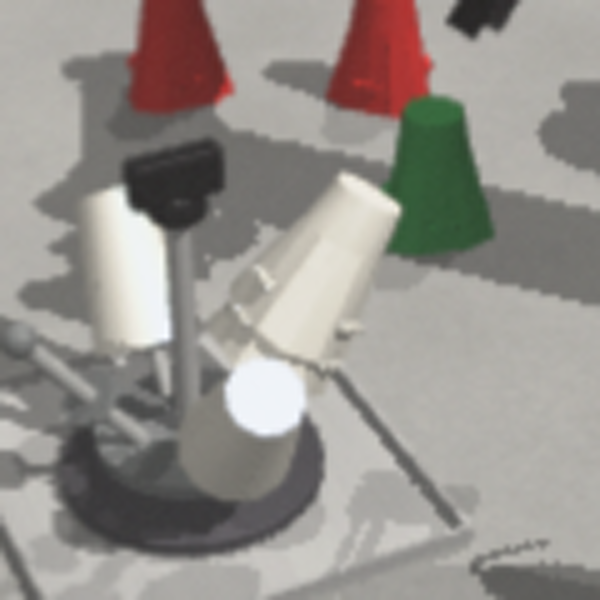

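View pics/t11.png

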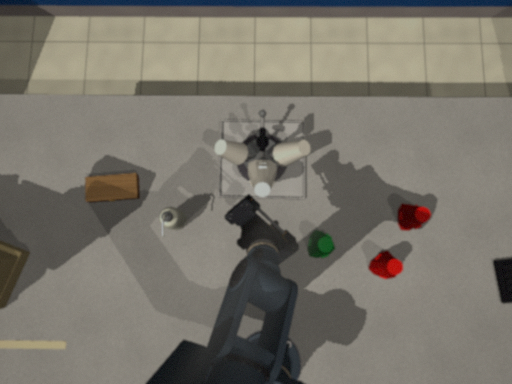

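```bash
python3 -c "
from rig import robot; o=robot.get_obs(); print(o['time'],abs(o['joint_velocities']).max()); print(robot.hand_in())"
```

```text
24.025 0.011724367439783225
the job is handed in; nothing more can be done
None
```

The loose beaker is seated on the rack's three-cornered beaker. The job was handed in at 24 s, and it reports no verdict.

**What I did:** I turned the rack 54 degrees clockwise by its grip bar, so the three-cornered beaker points to the robot's side. I read that beaker's corner angle from its lugs in a wrist picture taken along the peg. I then gripped the loose beaker across matching faces and leaned it 35 degrees. Before lowering it I turned it a further 240 degrees, which leaves the corners in line, to keep the last joint within its range. It went down on the first try with no retry.

**Last checks:**
- **Seating:** Contact came at the computed home depth, with about 9 N along the peg.
- **Position:** After release, the closed end measured about 3 mm from where it should be, lower rather than higher. The two camera rays missed each other by 3 mm, so this is at the limit of what the cameras can show.
- **By eye:** The rim sits on the lugs, and the pair faces the robot's side. In the last top picture the round beakers are on their pegs, and the wash bottle and slide box look unmoved.
- **Arm:** It was clear of everything and nearly still at hand-in.

**One disagreement:** The gripper held the beaker at 63 mm instead of the expected 57 mm. I think the fingertips caught the wider part lower down. The beaker's angle and position in the grip still measured correct, so I carried on.

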